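# Click the batch counter on to its full mark

## Robot

A 6-joint arm with a two-finger parallel gripper is mounted at the origin on a cart in front of the work surface, level with it; the furniture and walls round the work are solid. World frame = base frame: x ahead of the robot, y to its left, z up, the work surface at z = 0. Lengths are in m, angles in rad, forces in N, time in s.
With the tool pointing down it reaches from about 0.275 to 1 m from the base axis. Payload 8.4 kg.
Tool frame: the origin (TCP) lies on the centre line of the jaws, within the pads' length; the fingertips stand 17 mm ahead of it and the grasp point (between the pads) lies 2 mm behind it (bot.tcp_to_tips is the y of the fingertips in the tool frame, in m); y points along the fingers, z is the direction in which the jaws open and shut, and the axes are right-handed (so a half turn about y gives the same grasp; the last joint's range is limited). The gripper opens to 85 mm and grips with 20 to 120 N. Pads are 22 mm wide; open, the fingers measure 114 mm over their backs; the gripper's body (76 mm by 85 mm) begins 54 mm behind the grasp point. The pads swing forward as they close: fully open they stand 13 mm farther back than shut.
Start: joints at [-1.242, 0.353, 1.633, -0, 1.155, -0.002], TCP at [0.203, -0.591, 0.211] pointing down, gripper open.
Joint ranges: [-2.63, 2.63], [-0.92, 2.1], [0.06, 2.66], [-1.3, 4.44], [0, 2.69], [-3.02, 3.02]. Speed limits (rad/s): [2.22, 2.22, 2.79, 3.14, 3.14, 3.14].

## Interface

Orientations are given as a unit quaternion [x, y, z, w].
In Python, from workcell import bot, hand, kinematics, get_obs, vision, hand_in gives the robot as it stands. The module is installed in compiled form; this text tells all that it offers. Calls block until the motion is done:
- bot.reach(position, orientation): joint-space move of the TCP to a pose.
- bot.servo_line(position, ori=None, velocity=0.15): straight line of the TCP; ori=None keeps the orientation; velocity is the mean speed in m/s.
- bot.goto_joints(angles): joint-space move.
- hand.move_gripper(opening, strength=None): finger opening in m; strength is the grip in N (None keeps the last); returns when the fingers have stopped.
- bot.dwell(seconds).
- kinematics.solve_ik(position, orientation): joint angles nearest the present ones, or None.
- get_obs(): the state.
- vision.read_camera(name): name is "scene" or "side" or "wrist"; returns a dict with "frame" (384x512x3 uint8, red, green, blue), "intrinsics" (3x3 intrinsics, pixels), "view" (4x4, takes a point from world to camera coordinates). Camera axes: x right, y down, z forward; pixel columns grow to the right and rows downward; lengths in m; the calibration is good to about 2 mm. A picture is of the moment at which its call begins. There is no depth.
A pose or a line that the arm cannot do raises bot.IKError and nothing moves.
- hand_in(): hands the job in, once; it reports no verdict.
The state is a dict: "time_s": time; "joint_pos": joint angles; "joint_vel": joint speeds; "joint_efforts": joint torques, N m; "position": TCP position; "orientation": TCP orientation; "wrist_force": force on the tool from outside, world axes, zero at the start; "ft_torque": the same for the moment, N m; "gripper_width": finger opening in m.
Only numpy, scipy, OpenCV 4.12 (cv2) and the standard library are available. Lean on these libraries where they do the work, as an engineer would, in place of code of your own. Each camera call takes 0.05 s, during which the arm holds its last target. There are 200 camera calls.

## Task

The batch counter on the bench is a few clicks short of a full batch: with a fingertip at the pegs on the edge of its dial, flick the dial counter-clockwise (seen from above) one click at a time, letting it settle at each click, until the raised rib on the dial points at the fixed pointer on the counter's base. Do not go past the pointer or round the other way, do not lift or tip the counter or shove it about the bench, and leave the cell, tin and spool near it alone.

Things in the scene. Friction and masses are not known exactly. Their poses are not given: they have to be found in the camera images.
- counter: The batch counter, standing loose on rubber feet (about 1.4 kg or more; 2 to 3 N at a peg turns its dial, too little to slide it). Origin: on the bench under the dial's upright axis; +x runs from there to the fixed pointer, +z up. Base plate from x = -81 to +109 mm, y = -75 to +75 mm, top 11 mm above the bench; on it a drum of 50 to 54 mm radius up to 34 mm.
- dial_top (a point): Centre of the dial's upper face, on its axis, 44 mm above the bench. The dial is an aluminium disc of 67 mm radius. Eight alike upright steel pegs, 10 mm in diameter, stand on it near the edge, every 45 degrees on a circle of 64 mm radius, from 44 to 76 mm above the bench. A flat cap (28 mm wide, 4 mm high) lies at the centre.
- pointer_tip (a point): Tip of the fixed pointer's white wedge: 80 mm from the dial's axis along the counter's +x, 72 mm above the bench. The wedge (12 mm thick, its top 78 mm above the bench) sits on a grey post (12 x 24 mm) standing on the base 99 mm from the axis. It belongs to the base and does not turn with the dial.
- rib_peg (a point): Half-way up the peg to which the rib runs: 64 mm from the dial's axis, 60 mm above the bench; it turns with the dial. The rib is the one black bar on the dial, 44 x 9 mm and 6 mm high, lying from near the centre (12 mm from the axis) outwards to 56 mm.
- dial (a joint): Dial angle, rad: 0 = rib at the pointer; grows counter-clockwise seen from above. Sprung click stops every 0.785 rad (45 degrees); at each stop one peg is in line with the pointer and one opposite it. Pushed half-way to the next stop it tips over and is drawn into it; damped, it does not coast through a stop. Starts two, three or four clicks short, now and then balanced half-way between two of these.
- cell: Bystander: grey battery cell standing upright, 32 mm diameter, 72 mm high, to the right of the counter. Origin at the centre of its underside. Not to be disturbed.
- tin: Bystander: flat round flux tin, 51 mm diameter, 21 mm high, to the left of the counter. Origin at the centre of its underside. Not to be disturbed.
- spool: Bystander: spool of solder standing on its flange, 56 mm diameter, 38 mm high, behind and to the right of the counter. Origin at the centre of its underside. Not to be disturbed.

How it is judged:
On the way:
1. the dial rests at the last click before the full mark (within 0.2 rad of it, for 0.2 s) (value of joint dial between -0.985 and -0.585 rad), for 0.2 s.
At the end, for the whole second after the job is handed in: The dial is at rest with the rib at the pointer (within 0.12 rad, the click stop), having come there forwards and rested at the click before it; the counter stands flat on the bench within 40 mm of where it was; cell, tin and spool are within 20 mm of where they were (value of joint dial between -0.12 and 0.12 rad and velocity of joint dial between -0.1 and 0.1 rad/s and height (world z) of counter below 0.008 m and distance of counter from where it was at the start of the episode below 0.04 m and angle between counter's own z axis and vertical below 0.1 rad and distance of each of cell, tin, spool from where it was at the start of the episode below 0.02 m); the robot touches nothing.
It fails at once if the dial goes past the pointer (more than half-way to the next click) (value of joint dial above 0.4 rad).
It fails at once if the dial is turned backwards beyond four clicks short (value of joint dial below -3.613 rad).
It fails at once if the counter is lifted, tipped or shoved more than 40 mm (height (world z) of counter above 0.008 m or angle between counter's own z axis and vertical above 0.1 rad or distance of counter from where it was at the start of the episode above 0.04 m).
It fails at once if the cell, the tin or the spool is moved more than 20 mm or tipped (distance of any of cell, tin, spool from where it was at the start of the episode above 0.02 m or angle between any of cell, tin, spool's own z axis and vertical above 0.3 rad).
It also fails if it takes over 64 s, if anything falls off the work surface, if the arm or the gripper's body presses on something with over 40 N, if the wrist force passes 120 N, or if a joint passes its speed limit or range.

## Working session

There is one attempt and no reset: what is moved stays moved. The work goes in short steps, each a Python script; the robot and the scene stay as the last script left them, time stands still between calls to the robot, and variables do not carry over. Pictures are saved under pics/ and viewed, on a budget of 10 in all, crops included, one or two more only if the job needs it, and the job is handed in when it is done.

```bash
mkdir -p pics
python3 - <<'E'
from workcell import bot, hand, kinematics, get_obs, vision
import cv2,numpy as np
o=get_obs();print(o, bot.tcp_to_tips)
ims=[]
for n in ("scene","side"):
    c=vision.read_camera(n);cv2.imwrite(f"pics/{n}0.png",c["frame"][:,:,::-1]);np.savez(f"{n}0.npz",**c)
    print(n,c["intrinsics"].round(1).tolist(),c["view"].round(4).tolist())
E
```

```text
{'time_s': 0.0, 'joint_pos': array([-1.24240553e+00,  3.53679109e-01,  1.63413171e+00, -1.51197238e-05,
        1.15520561e+00, -2.44292846e-03]), 'joint_vel': array([-6.36969778e-04,  2.80554924e-05, -5.16704878e-04,  1.69499104e-05,
        4.44693686e-04, -5.13812740e-04]), 'joint_efforts': array([-5.02674138e-04, -6.05252624e+01, -3.42070234e+01,  1.36194194e-04,
        9.25764354e-03,  6.90730673e-06]), 'position': array([ 0.20282588, -0.59063706,  0.21004341]), 'orientation': array([-0.11652329,  0.69795001, -0.69695818,  0.11635029]), 'wrist_force': array([-1.05489596,  0.13902422,  0.32919477]), 'ft_torque': array([ 0.03435575,  0.00912131, -0.01250464]), 'gripper_width': 0.08558453644635183} 0.017
scene [[397.3, 0.0, 250.2], [0.0, 397.3, 189.5], [0.0, 0.0, 1.0]] [[-0.8981, -0.4399, 0.0042, 0.5613], [-0.2883, 0.5814, -0.7608, 0.1945], [0.3322, -0.6845, -0.649, 0.9435], [0.0, 0.0, 0.0, 1.0]]
side [[366.5, 0.0, 255.0], [0.0, 366.5, 184.8], [0.0, 0.0, 1.0]] [[0.9792, -0.2031, 0.0024, -0.564], [-0.1027, -0.505, -0.857, 0.131], [0.1752, 0.8389, -0.5153, 0.7604], [0.0, 0.0, 0.0, 1.0]]
```

View pics/scene0.png

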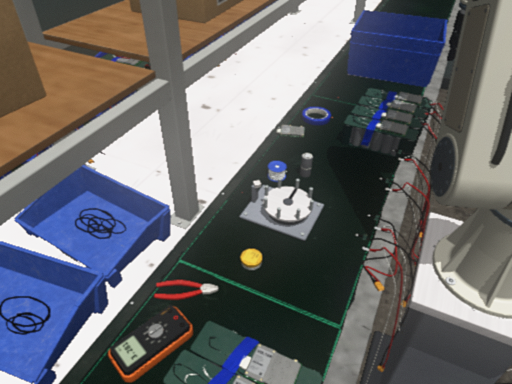

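View pics/side0.png

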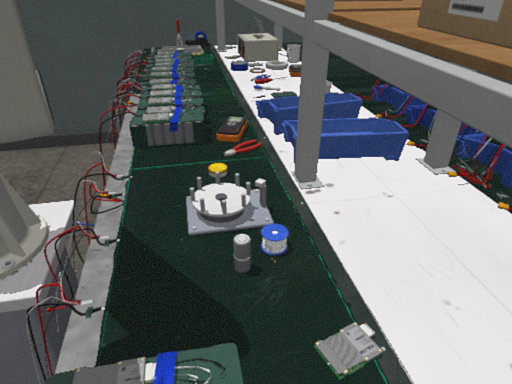

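The scene view shows the counter at about (290,207), with the pointer block at its far corner near (257,187). The tin is at (251,259), the spool at (277,170) and the cell at (307,160). The side view shows the dial at about (222,200). I'll enlarge both.

Run:
```python
import cv2,numpy as np
a=cv2.imread("pics/scene0.png")[150:275,232:332];b=cv2.imread("pics/side0.png")[155:280,175:295]
a=cv2.resize(a,None,fx=4,fy=4,interpolation=cv2.INTER_CUBIC)[:, :390];b=cv2.resize(b,None,fx=3.4,fy=4,interpolation=cv2.INTER_CUBIC)
cv2.imwrite("pics/crop0.png",np.hstack([a,b]))
for n,(x0,y0,x1,y1) in (("scene",(232,150,332,275)),("side",(175,155,295,280))):
    d=np.load(f"{n}0.npz");K,V=d["intrinsics"],d["view"];R,t=V[:3,:3],V[:3,3];C=-R.T@t
    print(n,"cam",C.round(3))
    f=d["frame"].astype(int);
    m=((f.min(2)>200)&(f.max(2)-f.min(2)<25)).astype(np.uint8);mm=np.zeros_like(m);mm[y0:y1,x0:x1]=m[y0:y1,x0:x1]
    k,l,s,c=cv2.connectedComponentsWithStats(mm)
    def ray(u,v,z):
        r=R.T@np.linalg.inv(K)@[u,v,1];return C+r*(z-C[2])/r[2]
    for i in range(1,k):
        if s[i,4]>15: print(s[i],c[i].round(1),ray(*c[i],.044).round(3),ray(*c[i],.075).round(3))
```

```text
scene cam [0.247 0.78  0.758]
[232 150  23  27 328] [239.3 158.8] [ 0.705 -0.088  0.044] [ 0.685 -0.05   0.075]
[305 154   7   3  16] [307.9 155.1] [ 0.525 -0.199  0.044] [ 0.513 -0.157  0.075]
[254 181   6   4  20] [256.5 182.4] [ 0.61  -0.009  0.044] [0.594 0.025 0.075]
[264 187  47  33 963] [287.3 202.7] [0.5   0.031 0.044] [0.489 0.064 0.075]
side cam [ 0.432 -0.686  0.505]
[279 155  16  27 191] [288.4 163.4] [0.701 0.157 0.044] [0.683 0.1   0.075]
[256 179   9   4  23] [260.1 180.6] [0.606 0.082 0.044] [0.594 0.031 0.075]
[193 183  53  31 988] [220.  197.2] [0.499 0.026 0.044] [ 0.494 -0.022  0.075]
[246 195   4   8  23] [247.1 198.6] [0.559 0.008 0.044] [ 0.551 -0.038  0.075]
[237 234   9   7  43] [241.3 237.2] [ 0.522 -0.126  0.044] [ 0.516 -0.164  0.075]
```

View pics/crop0.png

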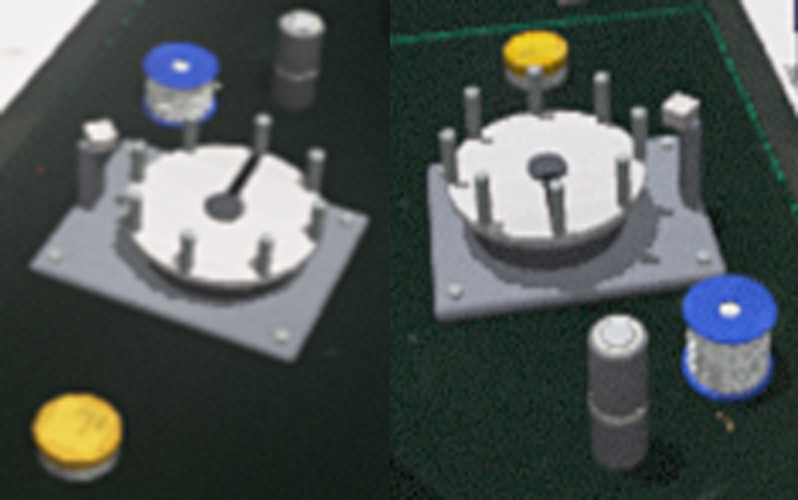

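```bash
cat > geo.py <<'E'
import numpy as np
def caster(d):
    K,V=d["intrinsics"],d["view"];R,t=V[:3,:3],V[:3,3];C=-R.T@t
    def ray(u,v,z):
        r=R.T@np.linalg.inv(K)@[u,v,1];return C+r*(z-C[2])/r[2]
    return ray
E
python3 - <<'E'
import numpy as np
from geo import *
P={"scene":(lambda p:(232+p[0]/4,150+p[1]/4),(225,205),[(192,122),(262,120),(316,155),(320,207),(265,240),(187,237),(132,198),(138,147)],(257,157),(98,128),[(180,58,.038),(300,20,.072),(77,420,.021)],[(55,256),(282,336),(347,218)]),
"side":(lambda p:(175+(p[0]-390)/3.4,155+p[1]/4),(547,166),[(472,93),(535,72),(602,77),(640,113),(624,162),(558,185),(483,178),(447,135)],(559,237),(682,105),[(730,310,.038),(618,333,.072),(535,50,.021)],[(455,290),(703,256),(668,143)])}
for n,(f,cap,pegs,rib,wedge,by,screws) in P.items():
    ray=caster(np.load(n+"0.npz"))
    c=ray(*f(cap),.048); pg=np.array([ray(*f(p),.076) for p in pegs]);
    A=np.c_[2*pg[:,:2],np.ones(8)];s=np.linalg.lstsq(A,(pg[:,:2]**2).sum(1),rcond=None)[0];r=np.sqrt(s[2]+s[:2]@s[:2])
    d=pg[:,:2]-s[:2]
    print(n,"cap",c.round(4),"pegcentre",s[:2].round(4),"r",r.round(4),"ang",np.degrees(np.arctan2(d[:,1],d[:,0])).round(1))
    w=ray(*f(wedge),.078);rb=ray(*f(rib),.046)
    for q,nm in((w,"wedge"),(rb,"rib")):
        e=q[:2]-s[:2];print(nm,q.round(3),np.hypot(*e).round(3),np.degrees(np.arctan2(e[1],e[0])).round(1))
    for b in by: print("by",ray(*f(b[:2]),b[2]).round(3))
    for b in screws: print("screw",ray(*f(b),.012).round(3))
E
```

```text
scene cap [0.4982 0.0293 0.048 ] pegcentre [0.4973 0.0333] r 0.064 ang [ -45.   -89.3 -133.4  179.6  134.2   88.9   44.3   -2. ]
wedge [0.593 0.027 0.078] 0.096 -3.7
rib [ 0.498 -0.029  0.046] 0.062 -89.7
by [ 0.594 -0.12   0.038]
by [ 0.516 -0.16   0.072]
by [0.515 0.218 0.021]
screw [0.595 0.09  0.012]
screw [0.432 0.091 0.012]
screw [ 0.43  -0.034  0.012]
side cap [0.5012 0.0227 0.048 ] pegcentre [0.5016 0.0219] r 0.0642 ang [ 134.5   89.8   45.9    0.5  -47.7  -90.2 -134.4  178.1]
wedge [0.594 0.022 0.078] 0.093 0.2
rib [ 0.5   -0.045  0.046] 0.067 -91.2
by [ 0.593 -0.118  0.038]
by [ 0.518 -0.163  0.072]
by [0.514 0.214 0.021]
screw [ 0.433 -0.034  0.012]
screw [ 0.596 -0.035  0.012]
screw [0.599 0.087 0.012]
```

The measurements are consistent: peg circle radius 64 mm, centre about (0.4995, 0.0265), yaw about −1°, and the rib at −90°. That makes it two clicks short and sitting at a stop. I'll hover over it and refine with the wrist camera.

```bash
cat >> geo.py <<'E'
from scipy.spatial.transform import Rotation as Rn
def ori(phi,sg=1):   # tool down, jaws opening along direction phi (rad)
    z=sg*np.array([np.cos(phi),np.sin(phi),0]);y=np.array([0,0,-1.]);return Rn.from_matrix(np.c_[np.cross(y,z),y,z]).as_quat()
def pt(c,phi,r,z): return [c[0]+r*np.cos(phi),c[1]+r*np.sin(phi),z]
E
python3 - <<'E'
from workcell import bot,hand,kinematics,get_obs,vision
from geo import *
import cv2
p=[0.42,0.03,0.30]
for sg in (1,-1):
    print(sg,[None if (q:=kinematics.solve_ik(pt((.4995,.0265),np.radians(a),.066,.1),ori(np.radians(a),sg))) is None else np.round(q,2) for a in (157,180,203)])
sg=min((1,-1),key=lambda s:abs(kinematics.solve_ik(p,ori(np.pi,s))[5])); print(sg)
hand.move_gripper(0.0,20)
bot.reach(p,ori(np.pi,sg))
o=get_obs();print(o["time_s"],o["position"],o["gripper_width"],o["wrist_force"])
c=vision.read_camera("wrist");np.savez("wrist1.npz",**c);cv2.imwrite("pics/wrist1.png",c["frame"][:,:,::-1])
V=c["view"];C=-V[:3,:3].T@V[:3,3];print("cam",C.round(3),"fwd",V[2,:3].round(3))
for q in ((.4995,.0265,.044),(.5635,.0265,.076)):
    x=c["intrinsics"]@(V[:3,:3]@np.array(q)+V[:3,3]);print(x[:2]/x[2])
E
```

```text
1 [array([ 0.12,  0.22,  2.11,  0.  ,  0.81, -2.62]), None, array([-0.  ,  0.22,  2.12, -0.  ,  0.8 ,  2.74])]
-1 [array([ 0.12,  0.22,  2.11, -0.  ,  0.81,  0.52]), array([ 0.06,  0.21,  2.13, -0.  ,  0.8 ,  0.06]), array([-0.  ,  0.22,  2.12, -0.  ,  0.8 , -0.4 ])]Traceback (most recent call last):
  File "<stdin>", line 7, in <module>
  File "<stdin>", line 7, in <lambda>
TypeError: 'NoneType' object is not subscriptable
```

Run:
```python
from workcell import bot,hand,kinematics,get_obs,vision
from geo import *
import cv2
p=[0.42,0.03,0.30]
hand.move_gripper(0.0,20)
bot.reach(p,ori(np.pi,-1))
o=get_obs();print(o["time_s"],o["position"],o["gripper_width"],o["wrist_force"])
c=vision.read_camera("wrist");np.savez("wrist1.npz",**c);cv2.imwrite("pics/wrist1.png",c["frame"][:,:,::-1])
V=c["view"];C=-V[:3,:3].T@V[:3,3];print("cam",C.round(3),"fwd",V[2,:3].round(3))
for q in ((.4995,.0265,.044),(.5635,.0265,.076)):
    x=c["intrinsics"]@(V[:3,:3]@np.array(q)+V[:3,3]);print(x[:2]/x[2])
```

```text
3.2333 [0.42018623 0.0295062  0.2999019 ] 0.00027416321423797665 [ 1.4047009   0.0642327  -0.59304997]
cam [0.421 0.099 0.463] fwd [-0.002 -0.273 -0.962]
[314.77329051 158.74330231]
[370.71304128 163.11278555]
```

View pics/wrist1.png

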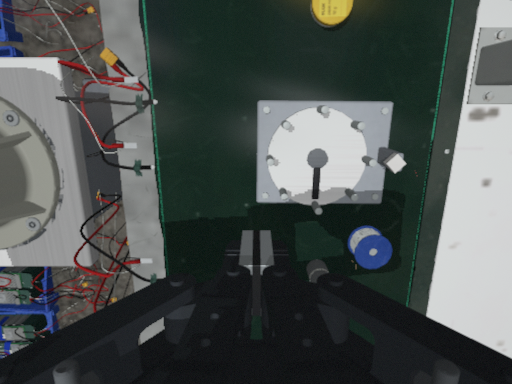

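The wrist view shows the cap at (317,158), the rib pointing down (world −y) to (316,198), and the wedge at (393,161). Next come the refined centre and fingertip height, then the first flick.

Run:
```python
from geo import *
import cv2
d=np.load("wrist1.npz");ray=caster(d)
pg=np.array([ray(u,v,.076) for u,v in [(324,109),(360,125),(369,162),(318,210),(284,196),(270,161),(287,126)]])[:,:2]
A=np.c_[2*pg,np.ones(len(pg))];s=np.linalg.lstsq(A,(pg**2).sum(1),rcond=None)[0];c=s[:2];r=np.sqrt(s[2]+c@c);e=pg-c
print("pegs",c.round(4),r.round(4),np.degrees(np.arctan2(e[:,1],e[:,0])).round(1))
f=d["frame"];m=np.zeros(f.shape[:2],np.uint8);m[95:215,250:380]=(f.min(2)>185)[95:215,250:380]
k,l,st,ce=cv2.connectedComponentsWithStats(m);i=1+st[1:,4].argmax();h=cv2.convexHull(np.argwhere(l==i)[:,::-1].astype(np.int32))
el=cv2.fitEllipse(h);c2=ray(*el[0],.044);print("disc",el,c2.round(4),"r",(ray(el[0][0]+max(el[1])/2,el[0][1],.044)-c2)[0].round(4))
print("cap",ray(317,158,.048).round(4),"rib end",ray(316,198,.05).round(4),"wedge tip",ray(384,162,.078).round(4), ray(393,161,.078).round(4))
print("corners",*[ray(u,v,.011).round(4) for u,v in((257,101),(391,101),(385,204),(257,203))])
print("finger tips",[ray(256,232,z).round(3) for z in (.27,.283)])
```

```text
pegs [0.5006 0.0282] 0.0626 [  89.2   44.7   -0.3  -89.6 -134.8  179.   134.2]
disc ((316.8869323730469, 155.014404296875), (94.56450653076172, 100.11713409423828), 64.71072387695312) [0.5021 0.0315 0.044 ] r 0.0671
cap [0.5017 0.0282 0.048 ] rib end [ 0.5028 -0.0269  0.05  ] wedge tip [0.5791 0.0283 0.078 ] [0.5901 0.0295 0.078 ]
corners [0.4219 0.1013 0.011 ] [0.6069 0.1011 0.011 ] [ 0.6152 -0.0483  0.011 ] [ 0.4218 -0.0466  0.011 ]
finger tips [array([0.421, 0.017, 0.27 ]), array([0.421, 0.022, 0.283])]
```

```bash
cat > flick.py <<'E'
from workcell import bot,hand,kinematics,get_obs,vision
from geo import *
import cv2,sys
c=(.501,.028);yaw=-.5;r=.067;Z=.079;n=sys.argv[1]
P=lambda a,z:(pt(c,np.radians(a+yaw),r,z),ori(np.radians(a+yaw),-1))
bot.reach(*P(157.5,.15));f0=get_obs()["wrist_force"]
for z in (.10,.088,Z):
    bot.servo_line(P(157.5,z)[0],velocity=.06);print("z",z,(get_obs()["wrist_force"]-f0).round(1))
    if np.abs(get_obs()["wrist_force"]-f0).max()>8: bot.servo_line(P(157.5,.15)[0]);sys.exit("contact on descent")
for a in np.arange(162.5,200,5.25):
    bot.servo_line(*P(a,Z),velocity=.05);o=get_obs();print(round(a,1),(o["wrist_force"]-f0).round(1),o["position"].round(4))
    if np.linalg.norm(o["wrist_force"]-f0)>15: print("force!");break
bot.dwell(.3)
bot.servo_line(P(a,.15)[0],velocity=.1);bot.dwell(.3)
w=vision.read_camera("scene");np.savez(f"scene{n}.npz",**w);s=vision.read_camera("side");np.savez(f"side{n}.npz",**s)
k=lambda f,x,y:cv2.resize(f[y:y+125,x:x+100,::-1],None,fx=4,fy=4,interpolation=cv2.INTER_CUBIC)
cv2.imwrite(f"pics/after{n}.png",np.hstack([k(w["frame"],232,150),k(s["frame"],180,155)]))
print("t",get_obs()["time_s"])
E
python3 flick.py 1
```

```text
z 0.1 [-0.4 -0.  -0. ]
z 0.088 [-1.  -0.4 -1. ]
z 0.079 [ 0.6 -0.2 -1.3]
162.5 [-0.4 -0.3 -0.8] [0.4373 0.0486 0.0791]
167.8 [ 0.4 -0.9 -1.8] [0.4358 0.0429 0.0791]
173.0 [ 0.5  0.2 -0. ] [0.4347 0.0369 0.079 ]
178.2 [-0.6  0.2 -1. ] [0.4342 0.0308 0.079 ]
183.5 [ 0.2 -1.  -0.9] [0.4341 0.0247 0.079 ]
188.8 [-0.9  0.7 -1.4] [0.4347 0.0186 0.079 ]
194.0 [ 0.3 -0.4 -2.6] [0.4358 0.0125 0.079 ]
199.2 [ 0.8 -0.2 -0.8] [0.4375 0.0067 0.079 ]
t 9.325
```

View pics/after1.png

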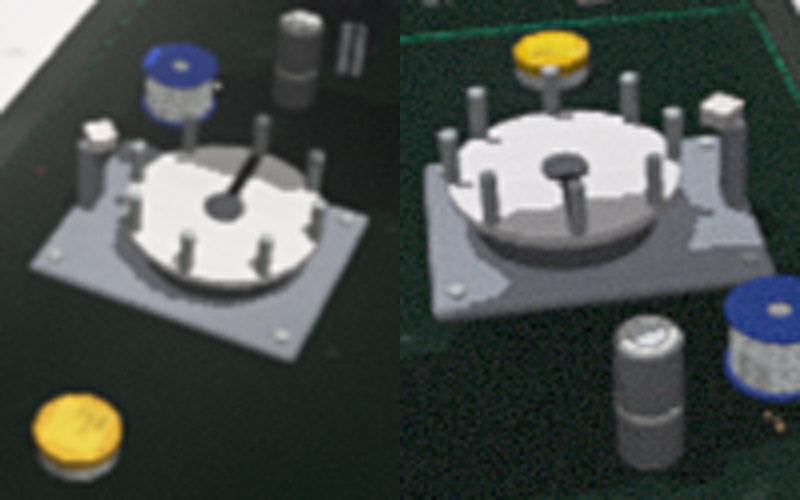

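The dial did not move and no force was felt, so the tip must have missed. I'll check where the fingertips really are.

Run:
```python
from workcell import bot,hand,get_obs
from geo import *
import cv2
o=get_obs();p=o["position"];print(p,o["gripper_width"],Rn.from_quat(o["orientation"]).as_matrix().round(2).tolist(),bot.tcp_to_tips)
ims=[]
for n in("scene1","side1"):
    d=np.load(n+".npz");g=lambda q:(lambda x:x[:2]/x[2])(d["intrinsics"]@(d["view"][:3,:3]@np.array(q)+d["view"][:3,3]))
    u,v=g(p).round().astype(int);print(n,"tcp",g(p),"tip17",g(p-[0,0,.017]),"tip30",g(p-[0,0,.03]))
    x0,y0=u-50,v-62;print(x0,y0)
    f=np.clip(d["frame"].astype(float)*1.6,0,255).astype(np.uint8)
    ims.append(cv2.resize(f[y0:y0+125,x0:x0+100,::-1],None,fx=4,fy=4,interpolation=cv2.INTER_CUBIC))
cv2.imwrite("pics/tips.png",np.hstack(ims))
```

```text
[0.43742195 0.00646061 0.14975964] -0.00012053017759251571 [[0.32, -0.0, 0.95], [-0.95, -0.0, 0.32], [-0.0, -1.0, -0.0]] 0.017
scene1 tcp [317.15800502 172.65812365] tip17 [316.38999705 177.99107915] tip30 [315.81405451 181.99035522]
267 111
side1 tcp [189.5458445  162.98601192] tip17 [190.26771064 170.13199002] tip30 [190.80879504 175.48835325]
140 101
```

View pics/tips.png

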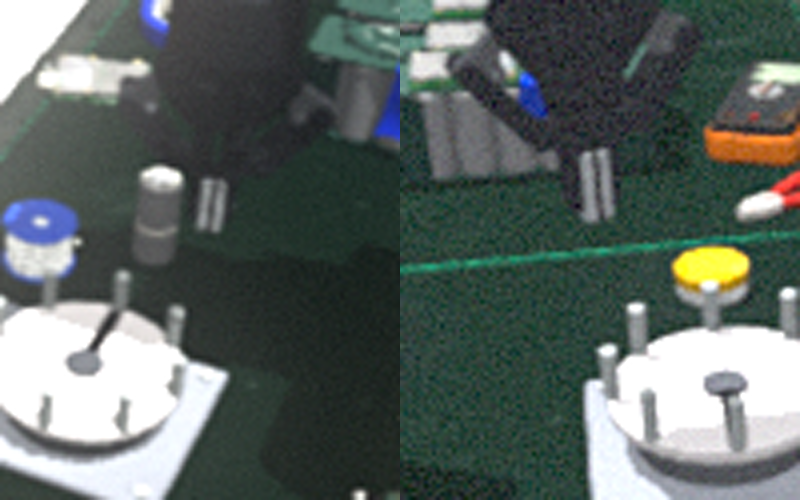

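Run:
```python
from workcell import bot,get_obs
from geo import *
import cv2
Ps=[];
for n in("scene1","side1"):
    d=np.load(n+".npz");Ps.append(d["intrinsics"]@d["view"][:3])
def tri(a,b):
    X=cv2.triangulatePoints(*Ps,np.float64(a).reshape(2,1),np.float64(b).reshape(2,1));X=(X[:3]/X[3]).ravel();print(X.round(4),[ (lambda x:(x[:2]/x[2]).round(1))(P@np.r_[X,1]) for P in Ps],a,b)
tri((267+210/4,111+230/4),(140+197/4,101+218/4))   # tips bottom
tri((267+213/4,111+182/4),(140+195/4,101+152/4))   # pad top
tri((267+160/4,111+168/4),(180+245/4-.5,155+330/4)) # cell top z .072
tri((232+225/4,150+205/4),(180+165/4,155+165/4)) # cap z .048
```

```text
[0.4354 0.0078 0.1656] [array([318.5, 168.1]), array([187.8, 156. ])] (319.5, 168.5) (189.25, 155.5)
[0.4376 0.0089 0.2019] [array([319.2, 156. ]), array([187.3, 139.5])] (320.25, 156.5) (188.75, 139.0)
[ 0.5168 -0.1644  0.0755] [array([307.5, 153.2]), array([241.7, 237.1])] (307.0, 153.0) (240.75, 237.5)
[0.5004 0.0266 0.0457] [array([287.8, 201. ]), array([220.7, 196.5])] (288.25, 201.25) (221.25, 196.25)
```

Triangulation from both fixed cameras, the wrist view and the lack of contact all agree. The closed fingertips sit about 16 mm above the reported TCP, not 17 mm below it, so they passed over the pegs. I'll repeat lower, with guarded 2 mm steps, aiming for tips at about 0.060.

```bash
sed -i 's/Z=.079/Z=.044/; s/for z in (.10,.088,Z):/for z in (.085,.07,*np.arange(.060,Z-.001,-.002)):/; s/.max()>8/.max()>6/; s/print("z",z,\(.*\))$/F=\1;print("z",round(z,3),F) if z<.046 else 0/; s/velocity=.1);bot.dwell(.3)/velocity=.1);bot.servo_line([.40,-.02,.20],velocity=.2);bot.dwell(.2)/' flick.py; sed -n 6,16p flick.py; python3 flick.py 2
```

```text
bot.reach(*P(157.5,.15));f0=get_obs()["wrist_force"]
for z in (.085,.07,*np.arange(.060,Z-.001,-.002)):
    bot.servo_line(P(157.5,z)[0],velocity=.06);F=(get_obs()["wrist_force"]-f0).round(1);print("z",round(z,3),F) if z<.046 else 0
    if np.abs(get_obs()["wrist_force"]-f0).max()>6: bot.servo_line(P(157.5,.15)[0]);sys.exit("contact on descent")
for a in np.arange(162.5,200,5.25):
    bot.servo_line(*P(a,Z),velocity=.05);o=get_obs();print(round(a,1),(o["wrist_force"]-f0).round(1),o["position"].round(4))
    if np.linalg.norm(o["wrist_force"]-f0)>15: print("force!");break
bot.dwell(.3)
bot.servo_line(P(a,.15)[0],velocity=.1);bot.servo_line([.40,-.02,.20],velocity=.2);bot.dwell(.2)
w=vision.read_camera("scene");np.savez(f"scene{n}.npz",**w);s=vision.read_camera("side");np.savez(f"side{n}.npz",**s)
k=lambda f,x,y:cv2.resize(f[y:y+125,x:x+100,::-1],None,fx=4,fy=4,interpolation=cv2.INTER_CUBIC)
z 0.046 [ 0.1  0.7 -1. ]
z 0.044 [-0.1 -0.2 -1.1]
162.5 [ 0.3  1.  -0.8] [0.4373 0.0486 0.044 ]
167.8 [ 1.2  1.9 -2.2] [0.4362 0.043  0.0442]
173.0 [ 0.6  1.4 -0.3] [0.4349 0.0369 0.0441]
178.2 [ 0.8  1.5 -0.4] [0.4341 0.0307 0.044 ]
183.5 [ 0.4  0.3 -0.7] [0.434  0.0246 0.0439]
188.8 [ 0.   0.9 -1.9] [0.4346 0.0185 0.044 ]
194.0 [-0.8 -1.8 -0.7] [0.4357 0.0123 0.0439]
199.2 [-0.1  0.3 -0.9] [0.4376 0.0067 0.044 ]
t 18.5833
```

View pics/after2.png

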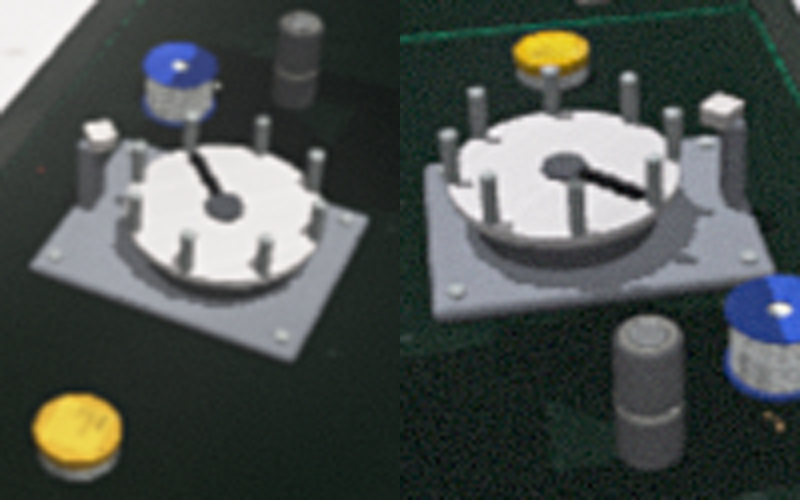

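The dial moved exactly one click. The rib now points at the −45° peg (scene crop (192,150), side crop (640,192)). The base and bystanders are unmoved, with the counter corners at the same pixels. It has rested there well over 0.2 s, so one more flick.

```bash
python3 flick.py 3
```

```text
z 0.046 [-1.  -0.3  0.4]
z 0.044 [-0.2 -0.2  0. ]
162.5 [-1.3 -0.2  0.3] [0.4372 0.0486 0.044 ]
167.8 [0.5 2.  1. ] [0.4362 0.0431 0.0442]
173.0 [0.3 1.8 1.5] [0.4349 0.0369 0.0441]
178.2 [0.1 0.3 0.5] [0.4341 0.0308 0.044 ]
183.5 [ 0.2 -0.8 -0.1] [0.434  0.0246 0.044 ]
188.8 [-1.2 -1.   0.8] [0.4346 0.0185 0.0439]
194.0 [-1.2 -2.8  0.1] [0.4357 0.0124 0.0439]
199.2 [-1.1 -0.5  0.8] [0.4376 0.0067 0.044 ]
t 27.8917
```

View pics/after3.png

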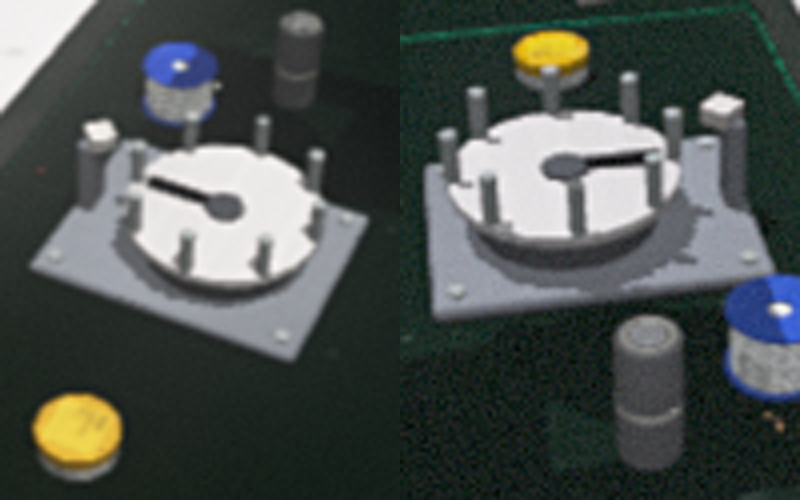

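The rib now points at the peg facing the pointer (scene crop (150,181), side crop (658,157)). The counter and bystanders are at the same pixels as before, and the arm is clear at z = 0.20. Handing in.

Run:
```python
from geo import *
for n,(u,v) in {"scene3":(232+150/4,150+181/4),"side3":(180+(650-400)/4,155+157/4)}.items():
    q=caster(np.load(n+".npz"))(u,v,.05)[:2]-np.array([.501,.028]);print(n,np.degrees(np.arctan2(q[1],q[0])).round(1),np.hypot(*q).round(3))
from workcell import hand_in,get_obs
print(get_obs()["wrist_force"]);hand_in()
```

```text
scene3 3.9 0.051
side3 -9.9 0.05
[ 0.02537739  0.83777234 -0.42976055]
the job is handed in; nothing more can be done
```

The dial started two clicks short. I flicked it counter-clockwise twice, one click at a time, and handed in at about 28 s with the rib at the pointer and the arm clear.

**First pass missed:** The first pass went over the pegs without touching them. Triangulation put the closed fingertips about 16 mm above the reported TCP, where the description says 17 mm ahead of it (below, tool down). I lowered the tool by 35 mm with guarded steps, and each of the next two passes moved the dial exactly one click. The dial rested at the −45° click for several seconds in between.

**Last checks:**
- **Rib angle:** Both views show the rib on the peg facing the pointer. Ray-cast angles from hand-read pixels were +3.9° (scene) and −9.9° (side), averaging −3°. The two views disagree; their height errors oppose each other, and they differed in the same way on the initial centre measurements. Stops are 45° apart, so I take the dial to be at the full mark, but the side value alone would fall outside the 0.12 rad (6.9°) tolerance.
- **Surroundings:** The counter, cell, tin and spool looked unmoved between pictures, judged by eye.
- **Forces:** Sampled wrist forces stayed within about 3 N.

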